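# Snap the light-shield cap onto the photometer and keep it pressed

## Task

Lift the light-shield cap up and off the hook of its stand and press it, plug downwards, into the round well on top of the photometer until it snaps in and its rim lies flush on the well block. Do not let up after the snap: finish with the gripper still on the cap, pressing it firmly down, and do not shift the flask, the beaker or the amber vial standing near.

Things in the scene. Friction and masses are not known exactly. Their poses are not given: they have to be found in the camera images.
- cap: The grey plastic light-shield cap, about 70 g: round plate with an arch handle above and a snap plug below. Origin: centre of the underside of the plate (the rim that ends flush on the well block); z up through the handle. Plate 70 mm diameter, from z = 0 to 6 mm. At the start it hangs level by the handle's top bar on the stand's hook, its x and y axes along those of the stand.
- handle (a point): Middle of the cap's arch handle, 27 mm above the cap's origin. The arch lies in the cap's y-z plane: 44 mm wide over its flat outer sides (cap y = -22 to 22 mm), 12 mm thick along x, top at cap z = 48 mm; opening 28 mm wide, from z = 6 to 40 mm. Two fingers closing along cap y fit over the outer sides from above; a TCP here leaves the fingertips 2 mm above the plate.
- plug_tip (a point): Centre of the cap's lower end, 28 mm below its origin. The round snap plug has a neck of 28 mm diameter, then from cap z = -12 to -14.5 mm a bead of 40 mm diameter, from there a taper to 24 mm diameter at the tip (z = -28 mm).
- hook_stand: The steel hook stand, fixed. Origin on the worktop right below the hang point, z up. A post 12 mm thick and 172 mm tall at x = +70 mm, on a foot plate 90 x 110 x 12 mm centred at x = +65 mm. From the post, under its top, a 6 mm thick level peg runs in the stand's -x direction (roughly towards the robot) through the hang point to x = -22 mm, where it turns up.
- hang_point (a point): Top of the peg where the underside of the cap's handle bar rests (cap z = 40 mm; up to 6 mm off along the peg), 150 mm above the worktop and 70 mm from the post's axis.
- peg_end (a point): Top of the peg's upturned end, 11 mm above the peg's top and 25 mm from the hang point in the stand's -x direction. To take the cap off, raise it 14 to 24 mm (more would bring its plate up against the peg) and draw it along the stand's -x by 60 mm or so.
- photometer: The bench photometer, fixed: a low white case, 190 x 140 mm, top at z = 44 mm, reaching from x = -130 to 60 mm, with display and keys at its -x end. It carries a grey square well block, 90 x 90 mm, top at z = 80 mm. Origin on the worktop right below the well's axis, z up.
- well_mouth (a point): Centre of the round well's mouth on the block's top face, 80 mm above the worktop. Well 44 mm in diameter, 36 mm deep; two spring rollers in its wall. The cap fits in any yaw. Pushed in, its taper meets them when the plate is 15 mm above the block; resistance rises to 9 to 18 N at about 8 mm, then falls and from 4 mm on the rollers pull it in. Fully home, the cap's origin is here.
- conical_flask: Bystander: glass conical flask, 65 mm diameter, 100 mm tall; origin at the centre of its underside.
- beaker: Bystander: plain glass beaker, 61 x 65 mm, 78 mm tall; origin at the centre of its underside.
- amber_vial: Bystander: amber bottle with a black cap, 48 mm diameter, 94 mm tall; origin at the centre of its underside.
Not all that is in view belongs to the job. What is shaped like the photometer but purple is not meant. What is shaped like the cap but yellow is not meant.

How it is judged:
By the outcome, as a careful person would: the job done as asked, in the order asked, and still so for the second after the job is handed in, while the arm keeps its last pose, push and grip.
It also fails if it takes over 51 s, if anything falls off the work surface, if the arm or the gripper's body presses on something with over 40 N, if the wrist force passes 120 N, or if a joint passes its speed limit or range.

## Robot

A 6-joint arm with a two-finger parallel gripper is mounted at the origin on a cart in front of the work surface, level with it; the furniture and walls round the work are solid. World frame = base frame: x ahead of the robot, y to its left, z up, the work surface at z = 0. Lengths are in m, angles in degrees, forces in N, time in s.
With the tool pointing down it reaches from about 0.35 to 0.875 m from the base axis. Payload 4.2 kg.
Tool frame: the origin (TCP) lies between the finger pads, 19 mm behind the fingertips; this is the grasp point; z points along the fingers, y is the direction in which the jaws open and shut (so a half turn about z gives the same grasp; the last joint's range is limited). The gripper opens to 87 mm and grips with 3 to 60 N. Pads are 19 mm wide; open, the fingers measure 117 mm over their backs; the gripper's body (75 mm by 190 mm) begins 51 mm behind the grasp point.
Start: joints at [-60.069, 22.042, 0.453, 0, -68.411, -14.817], TCP at [0.163, -0.603, 0.241] pointing down, gripper open.
Joint ranges: [-179.83, 179.83], [-69.29, 118.12], [-61.27, 80.66], [-181.25, 117.63], [-171.15, -9.14], [-177.46, 177.46]. Speed limits (degrees/s): [159.86, 159.86, 180, 180, 180, 180].

## Interface

Orientations are given as a 3x3 rotation matrix whose columns are the frame's x, y, z axes.
In Python, from station import sense, optics, r gives the robot as it stands. The module is installed in compiled form; this text tells all that it offers.
- The arm moves only by the tool servo_tool, never from a script. Its argument "deltas" is a list of rows, each an object with "slide": the shift along the tool's x, y, z in units of 25 mm (1.0 is 25 mm), a list of three; "spin": the turn about the tool's z in units of 8 degrees (1.0 is 8 degrees). A call has 1 to 10 rows; each row shifts and turns the pose as measured when the row begins, along the tool's axes as they then stand; what a row does not reach is not made up. A row lasts 1/10 s, in which the tool goes at most 50 mm and 8.59 degrees, less where a joint would pass 70% of its speed; a pose out of reach is approached as far as the arm can. A call is refused whole if a number of a shift passes 1 or a number of a turn 1, either way. A call with a gripper value outside its range is refused whole. "gripper" is the closure in counts, from 0 (fully open) to 255 (shut), set as the call begins (left out, the last holds). The fingers move at their own pace and stop on an object; the grip force is fixed at half the most. Time passes only in rows, so rows that do not move let the fingers close. It gives the time, the measured TCP pose, the force and the opening at its end, in the units of the state.
- sense(): the state, without advancing time (a new reading comes with each control period).
- optics.capture(name): name is "scene" or "top"; returns a dict with "frame" (400x640x3 uint8, red, green, blue), "camera_matrix" (3x3 intrinsics, pixels), "k1" (the pictures are not rectified: a ray, as slopes to the right and down, at radius r is drawn at 1 + k1 r^2 times it, then the intrinsics apply), "eye" and "rotation" of the camera in the world. Camera axes: x right, y down, z forward; pixel columns grow to the right and rows downward; lengths in m; the calibration is good to about 2 mm. A picture is of the moment at which its call begins. There is no depth.
- r.finish_job(): hands the job in, once; it reports no verdict.
The state is a dict: "time_s": time; "joints": joint angles; "joint_velocities": joint speeds; "effort": joint torques, N m; "tcp_pos": TCP position; "ee_rot": TCP orientation; "wrist_force": force on the tool from outside, world axes, zero at the start; "moment": the same for the moment, N m; "gripper_width": opening from 0.0 (shut) to 1.0 (fully open).
Only numpy, scipy, OpenCV 4.12 (cv2) and the standard library are available. Lean on these libraries where they do the work, as an engineer would, in place of code of your own. Each camera call takes 0.05 s, during which the arm holds its last target.

## Working session

There is one attempt and no reset: what is moved stays moved. The work goes in short steps, Python scripts to look and compute and a tool call to move; the robot and the scene stay as the last step left them, time stands still between calls to the robot, and variables do not carry over. Pictures are saved under pics/ and viewed, and the job is handed in when it is done.

Besides the shell and the picture viewer there is one more tool, called by a JSON object that holds its "op" and its "data", one argument or row to a line. servo_tool: Moves the arm, as the interface text tells. Its arguments: {"type":"object","properties":{"deltas":{"type":"array"},"gripper":{"type":"number"}},"required":["deltas"]}

```bash
mkdir -p pics
cat > h.py <<'E'
import numpy as np, cv2
from station import sense, optics, r
def cap(n,tag):
    d=optics.capture(n); cv2.imwrite(f'pics/{tag}.png',d['frame'][:,:,::-1]); np.save(f'pics/{tag}.npy',d,allow_pickle=True); return d
def load(tag): return np.load(f'pics/{tag}.npy',allow_pickle=True).item()
def ray(d,u,v):
    K=np.array(d['camera_matrix']); k=d['k1']
    m=np.array([(u-K[0,2])/K[0,0],(v-K[1,2])/K[1,1]]); p=m.copy()
    for _ in range(30): p=m/(1+k*(p@p))
    w=np.array(d['rotation'])@np.array([p[0],p[1],1]); return np.array(d['eye']),w/np.linalg.norm(w)
def onz(d,u,v,z):
    e,w=ray(d,u,v); return e+w*(z-e[2])/w[2]
def tri(*obs):
    A=np.zeros((3,3));b=np.zeros(3);R=[]
    for d,u,v in obs:
        e,w=ray(d,u,v);P=np.eye(3)-np.outer(w,w);A+=P;b+=P@e;R.append((P,e))
    x=np.linalg.solve(A,b); return x,[float(np.linalg.norm(P@(x-e))) for P,e in R]
def proj(d,p):
    q=np.array(d['rotation']).T@(np.array(p)-d['eye']); s=q[:2]/q[2]; s=s*(1+d['k1']*(s@s)); K=np.array(d['camera_matrix'])
    return K[0,0]*s[0]+K[0,2],K[1,1]*s[1]+K[1,2]
E
python3 - <<'E'
from h import *
np.set_printoptions(precision=4,suppress=True)
for n in ('scene','top'):
    d=cap(n,n+'0'); print(n,d['eye'],d['rotation'],d['camera_matrix'],d['k1'])
print(sense())
E
```

```text
scene [-0.0988  0.7013  1.1731] [[-0.7436 -0.4796  0.4659]
 [-0.6686  0.5437 -0.5074]
 [-0.0099 -0.6887 -0.7249]] [[450.2013   0.     318.065 ]
 [  0.     450.2013 200.0151]
 [  0.       0.       1.    ]] -0.03328403801619467
top [ 0.4868 -0.0278  1.4864] [[-0.0136 -0.9989  0.0438]
 [-0.9999  0.0136  0.0004]
 [-0.001  -0.0438 -0.999 ]] [[414.9405   0.     325.8942]
 [  0.     414.9405 196.5728]
 [  0.       0.       1.    ]] -0.096268595157286
{'time_s': 0.1, 'joints': array([-60.0694,  22.0874,   0.3905,  -0.0261, -68.4128, -14.817 ]), 'joint_velocities': array([-0.0144, -0.1461,  0.2366,  0.1229,  0.109 ,  0.0133]), 'effort': array([ -0.0004, -39.169 ,  18.7936,   4.2319,   0.0134,  -0.0001]), 'tcp_pos': array([ 0.1629, -0.6029,  0.2403]), 'ee_rot': array([[-0.9655, -0.2606, -0.0006],
       [-0.2606,  0.9655,  0.0019],
       [ 0.0001,  0.002 , -1.    ]]), 'wrist_force': array([ 0.0581, -0.4451, -0.9448]), 'moment': array([ 0.009 ,  0.0284, -0.012 ]), 'gripper_width': 0.9988812701786672}
```

View pics/scene0.png

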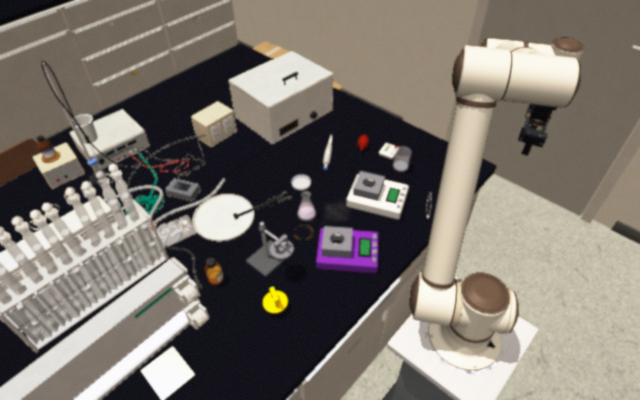

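View pics/top0.png

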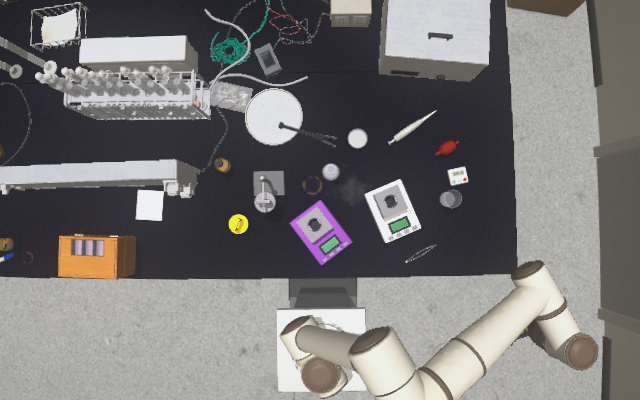

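The scene view shows the stand with cap near (275,243), the white photometer with well block near (370,185) and the purple decoy near (338,240). The top view shows the stand at (267,185), the cap at (264,203), the well at (391,201), the flask at (331,171), the vial at (222,165) and the beaker at (450,199). I'll zoom in.

Run:
```python
from h import *
def crop(tag,x0,y0,w,h,s,o):
    im=cv2.imread(f'pics/{tag}.png')[y0:y0+h,x0:x0+w]; im=cv2.resize(im,None,fx=s,fy=s,interpolation=cv2.INTER_CUBIC)
    for i in range(0,w,10):
        cv2.putText(im,str(x0+i),(i*s,10),0,.35,(0,255,255),1); cv2.line(im,(i*s,12),(i*s,18),(0,255,255),1)
    for j in range(0,h,10):
        cv2.putText(im,str(y0+j),(0,j*s+4),0,.35,(0,255,255),1)
    cv2.imwrite(f'pics/{o}.png',im)
crop('top0',240,150,60,70,8,'t_stand'); crop('top0',355,170,75,75,8,'t_ph')
crop('scene0',240,210,60,70,8,'s_stand'); crop('scene0',340,160,75,65,8,'s_ph')
```

```text
(no output)
```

View pics/t_stand.png

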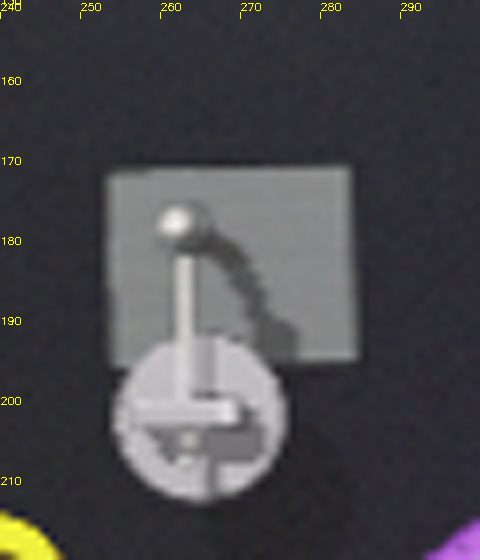

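View pics/t_ph.png

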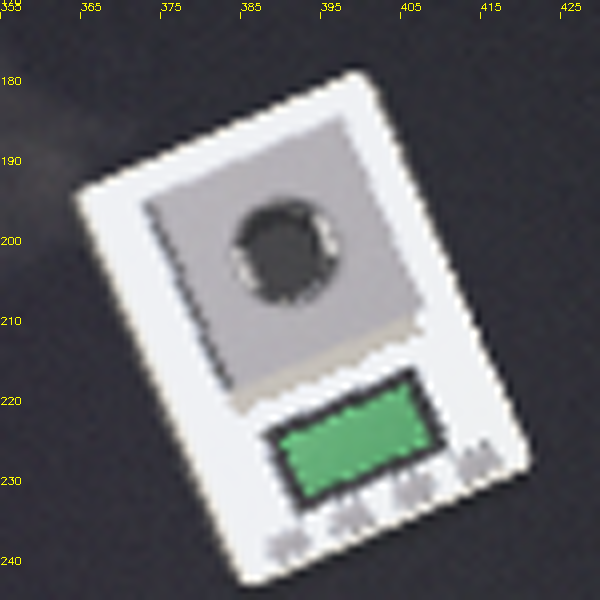

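View pics/s_stand.png

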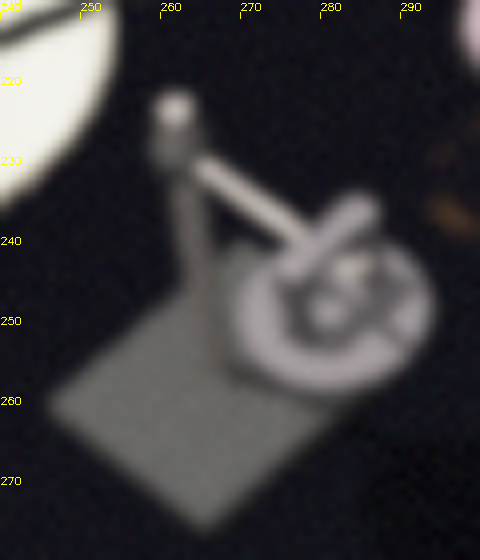

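View pics/s_ph.png

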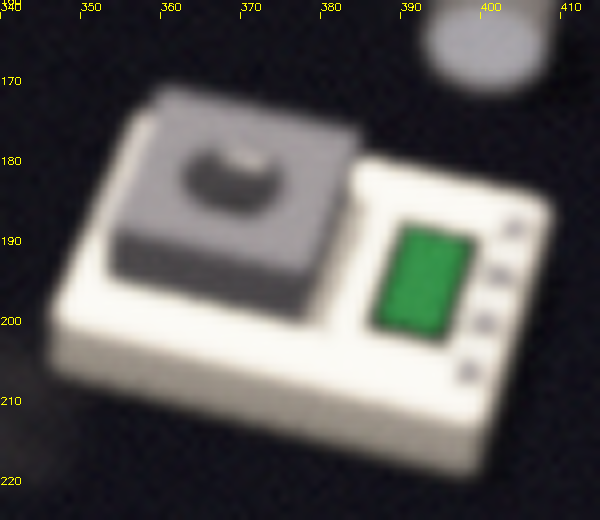

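Run:
```python
from h import *
np.set_printoptions(precision=4,suppress=True)
t,s=load('top0'),load('scene0')
def c(ox,oy,p): return ox+(p[0]+.5)/8-.5, oy+(p[1]+.5)/8-.5
def T(n,pt,ps,ot,os_):
    x,e=tri((t,*c(*ot,pt)),(s,*c(*os_,ps))); print(n,x,np.round(np.array(e)*1e3,1)); return x
A=(240,150);B=(240,210);C=(355,170);D=(340,160)
T('plate',(200.5,418),(333,318),A,B)
T('barL',(133,411),(287,270),A,B); T('barR',(240,411),(373,203),A,B); T('barMid',(186,411),(330,237),A,B)
T('post',(178,223),(173,108),A,B)
f=[T('foot',p,q,A,B) for p,q in [((110,176),(55,405)),((350,168),(205,530))]]
T('well',(286,251),(232,182),C,D)
co=[T('blk',p,q,C,D) for p,q in [((143,203),(312,270)),((342,117),(110,232)),((424,308),(160,88)),((232,393),(360,130))]]
print(np.mean(co,0))
# mask-based
for d,n,roi in((t,'top',(365,180,60,50)),(s,'scene',(345,165,50,40))):
    x0,y0,w,h=roi; im=d['frame'][y0:y0+h,x0:x0+w].astype(int)
    print(n)
# top-view check on plane z
for z,p in((.08,(286,251)),):print('well top@.08',onz(t,*c(*C,p),z),onz(s,*c(*D,(232,182)),z))
print('plate@.116',onz(t,*c(*A,(200.5,418)),.116),onz(s,*c(*B,(333,318)),.116))
print('bar@.158',onz(t,*c(*A,(186,411)),.158),onz(s,*c(*B,(330,237)),.158))
pc=[onz(t,*c(*C,p),.044) for p in((75,193),(362,72),(530,465),(248,585))];
for q in pc:print('case',q)
for q in [(110,176),(350,168),(358,358),(112,366)]:print('foot',onz(t,*c(*A,q),.012))
for n,u,v in(('flask',331,171),('vial',222,165),('beaker',450,199)):print(n,onz(t,u,v,.09))
```

```text
plate [0.5329 0.1774 0.1076] [0.4 0.4]
barL [0.5336 0.1969 0.1545] [0.8 0.8]
barR [0.5331 0.1539 0.1532] [0.8 0.8]
barMid [0.5334 0.1756 0.1536] [0.8 0.8]
post [0.6095 0.1775 0.1676] [1.1 1.1]
foot [0.6451 0.2322 0.0068] [0. 0.]
foot [ 0.672   0.1477 -0.2017] [3.2 3.2]
well [ 0.5309 -0.2464  0.0761] [0.2 0.2]
blk [ 0.5155 -0.2113  0.0642] [44.2 44.2]
blk [ 0.6051 -0.2819 -0.0303] [12.8 12.8]
blk [ 0.5366 -0.2675  0.119 ] [42.7 42.7]
blk [ 0.4636 -0.2152  0.1715] [10.1 10.1]
[ 0.5302 -0.244   0.0811]
top
scene
well top@.08 [ 0.5307 -0.2459  0.08  ] [ 0.5288 -0.2429  0.08  ]
plate@.116 [0.5323 0.1759 0.116 ] [0.5282 0.1818 0.116 ]
bar@.158 [0.5338 0.1755 0.158 ] [0.53   0.1774 0.158 ]
case [ 0.5583 -0.1598  0.044 ]
case [ 0.6096 -0.2865  0.044 ]
case [ 0.437  -0.3567  0.044 ]
case [ 0.3869 -0.2322  0.044 ]
foot [0.6446 0.2313 0.012 ]
foot [0.6465 0.1236 0.012 ]
foot [0.5615 0.1208 0.012 ]
foot [0.5595 0.2308 0.012 ]
flask [ 0.6343 -0.0456  0.09  ]
vial [0.6604 0.3249 0.09  ]
beaker [ 0.534  -0.4486  0.09  ]
```

{"op": "servo_tool", "data": {
  "deltas": [
    {"slide":[0,0.5,0],"spin":0.9},
    {"slide":[-0.3,0.9,0],"spin":0.9},
    {"slide":[-0.5,1,0],"spin":0},
    {"slide":[-0.5,1,0],"spin":0},
    {"slide":[-0.5,1,0],"spin":0},
    {"slide":[-0.5,1,0],"spin":0},
    {"slide":[-0.5,1,0],"spin":0},
    {"slide":[-0.5,1,0],"spin":0},
    {"slide":[-0.5,1,0],"spin":0},
    {"slide":[-0.5,1,0],"spin":0}
  ],
  "gripper": 0
}}

```text
time_s: 1.1
tcp_pos: [0.2641, -0.3588, 0.2349]
ee_rot: [[-1.0, 0.006, -0.006], [0.006, 1.0, 0.012], [0.006, 0.012, -1.0]]
wrist_force: [0.8, -0.3, -0.6]
gripper_width: 1.0
```

{"op": "servo_tool", "data": {
  "deltas": [
    {"slide":[-0.5,1,-0.05],"spin":0},
    {"slide":[-0.5,1,-0.05],"spin":0},
    {"slide":[-0.5,1,-0.05],"spin":0},
    {"slide":[-0.5,1,-0.05],"spin":0},
    {"slide":[-0.5,1,-0.05],"spin":0},
    {"slide":[-0.5,1,-0.05],"spin":0},
    {"slide":[-0.5,1,-0.05],"spin":0},
    {"slide":[-0.5,1,-0.05],"spin":0},
    {"slide":[-0.5,1,-0.05],"spin":0},
    {"slide":[-0.5,1,-0.05],"spin":0}
  ]
}}

```text
time_s: 2.1
tcp_pos: [0.3914, -0.0975, 0.2478]
ee_rot: [[-1.0, 0.007, -0.01], [0.007, 1.0, 0.015], [0.01, 0.015, -1.0]]
wrist_force: [0.6, -1.0, 0.5]
gripper_width: 1.0
```

{"op": "servo_tool", "data": {
  "deltas": [
    {"slide":[-0.5,1,-0.05],"spin":0},
    {"slide":[-0.5,1,-0.05],"spin":0},
    {"slide":[-0.5,1,-0.05],"spin":0},
    {"slide":[-0.5,1,-0.05],"spin":0},
    {"slide":[-0.5,1,-0.05],"spin":0},
    {"slide":[-0.5,1,-0.05],"spin":0},
    {"slide":[-0.5,1,-0.05],"spin":0},
    {"slide":[-0.5,1,-0.05],"spin":0},
    {"slide":[0,0,0],"spin":0},
    {"slide":[0,0,0],"spin":0}
  ]
}}

```text
time_s: 3.1
tcp_pos: [0.494, 0.1132, 0.2566]
ee_rot: [[-1.0, 0.003, -0.017], [0.003, 1.0, 0.014], [0.017, 0.014, -1.0]]
wrist_force: [0.2, -0.2, -1.1]
gripper_width: 1.002
```

{"op": "servo_tool", "data": {
  "deltas": [
    {"slide":[-0.4,0.7,0],"spin":-0.13},
    {"slide":[-0.4,0.7,0],"spin":0},
    {"slide":[-0.4,0.6,0],"spin":0},
    {"slide":[-0.4,0.5,0.3],"spin":0},
    {"slide":[0,0,0.6],"spin":0},
    {"slide":[0,0,0.6],"spin":0},
    {"slide":[0,0,0.3],"spin":0},
    {"slide":[0,0,0],"spin":0}
  ]
}}

```text
time_s: 3.9
tcp_pos: [0.533, 0.1772, 0.2076]
ee_rot: [[-1.0, -0.01, -0.021], [-0.01, 1.0, 0.013], [0.021, 0.013, -1.0]]
wrist_force: [0.3, 0.3, 0.0]
gripper_width: 1.001
```

```bash
cat > crop.py <<'E'
from h import *
def crop(tag,x0,y0,w,h,s,o):
    im=cv2.imread(f'pics/{tag}.png')[y0:y0+h,x0:x0+w]; cv2.imwrite(f'pics/{o}.png',cv2.resize(im,None,fx=s,fy=s,interpolation=cv2.INTER_CUBIC))
E
python3 - <<'E'
from crop import *
cap('scene','s1');crop('s1',240,190,80,75,8,'s1c')
print(sense()['tcp_pos'])
E
```

```text
[0.53331475 0.17725226 0.20810504]
```

View pics/s1c.png

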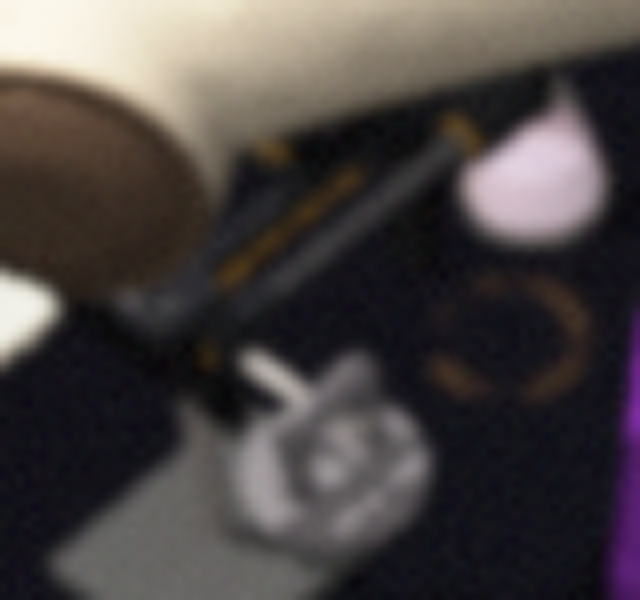

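The gripper sits above the handle: the near finger shows at crop (205,365), and the cap plate is centred near (333,478). I'll go down in steps.

{"op": "servo_tool", "data": {
  "deltas": [
    {"slide":[-0.05,-0.08,0.5],"spin":0},
    {"slide":[0,-0.03,0.5],"spin":0},
    {"slide":[0,0,0.5],"spin":0},
    {"slide":[0,0,0.4],"spin":0},
    {"slide":[0,0,0.3],"spin":0},
    {"slide":[0,0,0.2],"spin":0},
    {"slide":[0,0,0],"spin":0}
  ]
}}

```text
time_s: 4.65
tcp_pos: [0.5351, 0.175, 0.1462]
ee_rot: [[-1.0, -0.009, -0.015], [-0.009, 1.0, 0.016], [0.015, 0.016, -1.0]]
wrist_force: [-0.4, 0.8, -1.3]
gripper_width: 0.996
```

{"op": "servo_tool", "data": {
  "deltas": [
    {"slide":[0.06,0,0.18],"spin":0},
    {"slide":[0,0,0.12],"spin":0},
    {"slide":[0,0,0],"spin":0}
  ]
}}

```text
time_s: 4.95
tcp_pos: [0.534, 0.1754, 0.1391]
ee_rot: [[-1.0, -0.009, -0.013], [-0.009, 1.0, 0.017], [0.013, 0.017, -1.0]]
wrist_force: [0.4, 0.2, -1.4]
gripper_width: 1.0
```

Run:
```python
from crop import *
cap('scene','s2');crop('s2',240,190,80,75,8,'s2c')
print(sense()['tcp_pos'],sense()['wrist_force'])
```

```text
[0.53408059 0.17548494 0.13926543] [0.5509229  0.30362125 0.54982681]
```

View pics/s2c.png

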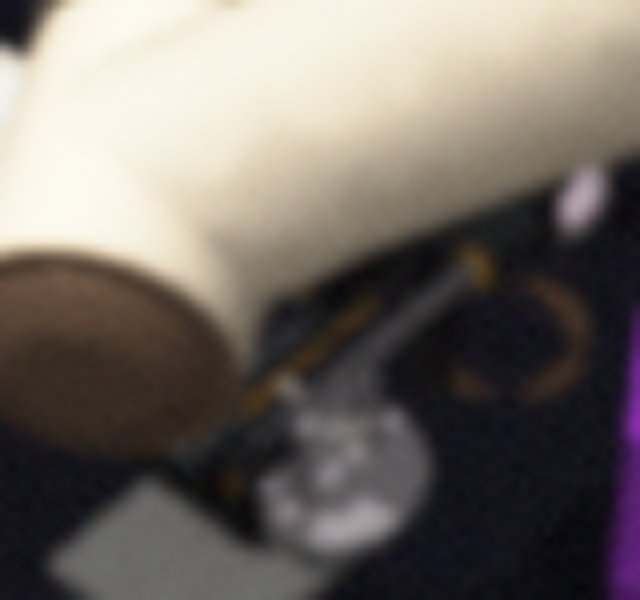

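The cap has not moved: its plate is still at crop (340,480), with the fingers on both sides of the handle. I'll close the gripper.

{"op": "servo_tool", "data": {
  "deltas": [
    {"slide":[0,0,0],"spin":0},
    {"slide":[0,0,0],"spin":0},
    {"slide":[0,0,0],"spin":0},
    {"slide":[0,0,0],"spin":0},
    {"slide":[0,0,0],"spin":0},
    {"slide":[0,0,0],"spin":0}
  ],
  "gripper": 255
}}

```text
time_s: 5.6
tcp_pos: [0.5347, 0.1759, 0.1403]
ee_rot: [[-1.0, -0.009, -0.011], [-0.01, 1.0, 0.018], [0.011, 0.018, -1.0]]
wrist_force: [0.8, -0.6, -0.0]
gripper_width: 0.536
```

{"op": "servo_tool", "data": {
  "deltas": [
    {"slide":[0,0,0],"spin":0},
    {"slide":[0,0,0],"spin":0},
    {"slide":[0,0,0],"spin":0}
  ]
}}

```text
time_s: 5.9
tcp_pos: [0.5347, 0.1759, 0.1403]
ee_rot: [[-1.0, -0.009, -0.011], [-0.01, 1.0, 0.018], [0.011, 0.018, -1.0]]
wrist_force: [-0.4, 0.7, 0.6]
gripper_width: 0.5
```

{"op": "servo_tool", "data": {
  "deltas": [
    {"slide":[0,0,0],"spin":0},
    {"slide":[0,0,-0.25],"spin":0},
    {"slide":[0,0,-0.25],"spin":0},
    {"slide":[0,0,-0.2],"spin":0},
    {"slide":[0,0,0],"spin":0}
  ]
}}

```text
time_s: 6.4
tcp_pos: [0.5348, 0.1755, 0.1593]
ee_rot: [[-1.0, -0.009, -0.011], [-0.01, 1.0, 0.018], [0.011, 0.018, -1.0]]
wrist_force: [-0.3, 0.1, 0.4]
gripper_width: 0.503
```

{"op": "servo_tool", "data": {
  "deltas": [
    {"slide":[0.3,0,0],"spin":0},
    {"slide":[0.4,0,0],"spin":0},
    {"slide":[0.5,0,0],"spin":0},
    {"slide":[0.5,0,0],"spin":0},
    {"slide":[0.5,0,0],"spin":0},
    {"slide":[0.5,0,0],"spin":0},
    {"slide":[0.5,0,0],"spin":0},
    {"slide":[0,0,0],"spin":0}
  ]
}}

```text
time_s: 7.2
tcp_pos: [0.4446, 0.173, 0.1593]
ee_rot: [[-1.0, -0.009, -0.015], [-0.01, 1.0, 0.017], [0.015, 0.017, -1.0]]
wrist_force: [1.0, 1.2, -0.5]
gripper_width: 0.503
```

Run:
```python
from crop import *
cap('scene','s3');crop('s3',240,190,90,75,8,'s3c')
print(sense()['tcp_pos'],sense()['wrist_force'],sense()['gripper_width'])
```

```text
[0.44556598 0.17328429 0.15950135] [0.70813174 0.34243906 0.05967247] 0.506894537545074
```

View pics/s3c.png

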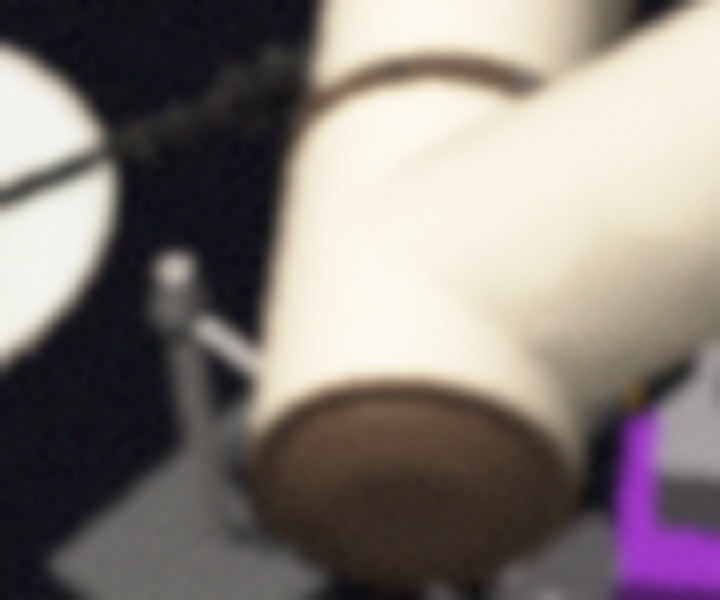

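The cap is off the hook: the peg's end is bare in view and the gripper is 90 mm away. Next I'll lift it and carry it over to the well.

{"op": "servo_tool", "data": {
  "deltas": [
    {"slide":[0,0,-0.5],"spin":0},
    {"slide":[0,0,-0.7],"spin":0},
    {"slide":[0,-0.4,-0.7],"spin":0},
    {"slide":[-0.2,-0.7,-0.6],"spin":0},
    {"slide":[-0.2,-0.9,-0.3],"spin":0},
    {"slide":[-0.2,-0.9,0],"spin":0},
    {"slide":[-0.2,-0.9,0],"spin":0},
    {"slide":[-0.2,-0.9,0],"spin":0},
    {"slide":[-0.2,-0.9,0],"spin":0},
    {"slide":[-0.2,-0.9,0],"spin":0}
  ]
}}

```text
time_s: 8.25
tcp_pos: [0.489, 0.0073, 0.2305]
ee_rot: [[-1.0, -0.016, -0.007], [-0.016, 1.0, 0.017], [0.007, 0.018, -1.0]]
wrist_force: [0.1, -0.0, 0.1]
gripper_width: 0.502
```

{"op": "servo_tool", "data": {
  "deltas": [
    {"slide":[-0.2,-0.9,0],"spin":0},
    {"slide":[-0.2,-0.9,0],"spin":0},
    {"slide":[-0.2,-0.9,0],"spin":0},
    {"slide":[-0.2,-0.9,0],"spin":0},
    {"slide":[-0.2,-0.9,0],"spin":0},
    {"slide":[-0.2,-0.9,0],"spin":0},
    {"slide":[-0.2,-0.8,0],"spin":0},
    {"slide":[-0.2,-0.6,0],"spin":0},
    {"slide":[0,0,0],"spin":0}
  ]
}}

```text
time_s: 9.15
tcp_pos: [0.537, -0.1734, 0.2261]
ee_rot: [[-1.0, -0.011, -0.005], [-0.011, 1.0, 0.016], [0.005, 0.016, -1.0]]
wrist_force: [0.1, 1.0, -0.7]
gripper_width: 0.501
```

{"op": "servo_tool", "data": {
  "deltas": [
    {"slide":[0,-0.8,0],"spin":0},
    {"slide":[0.1,-0.8,0.1],"spin":0},
    {"slide":[0.1,-0.7,0.3],"spin":0},
    {"slide":[0,-0.5,0.5],"spin":0},
    {"slide":[0,0,0.3],"spin":0},
    {"slide":[0,0,0],"spin":0},
    {"slide":[0,0,0],"spin":0}
  ]
}}

```text
time_s: 9.85
tcp_pos: [0.5335, -0.243, 0.192]
ee_rot: [[-1.0, -0.012, -0.006], [-0.012, 1.0, 0.017], [0.006, 0.017, -1.0]]
wrist_force: [-0.4, -0.3, -0.7]
gripper_width: 0.498
```

Run:
```python
from crop import *
cap('scene','s4');crop('s4',330,140,90,75,8,'s4c')
cap('top','t4');crop('t4',340,150,100,75,8,'t4c')
print(sense()['tcp_pos'],sense()['wrist_force'],sense()['gripper_width'],sense()['ee_rot'])
```

```text
[ 0.53361828 -0.24290791  0.1923547 ] [ 0.16505839  0.89081399 -0.82931376] 0.5006485642451063 [[-0.9999104  -0.01240975 -0.0050193 ]
 [-0.01249182  0.99978311  0.01666405]
 [ 0.00481142  0.01672526 -0.99984855]]
```

View pics/s4c.png

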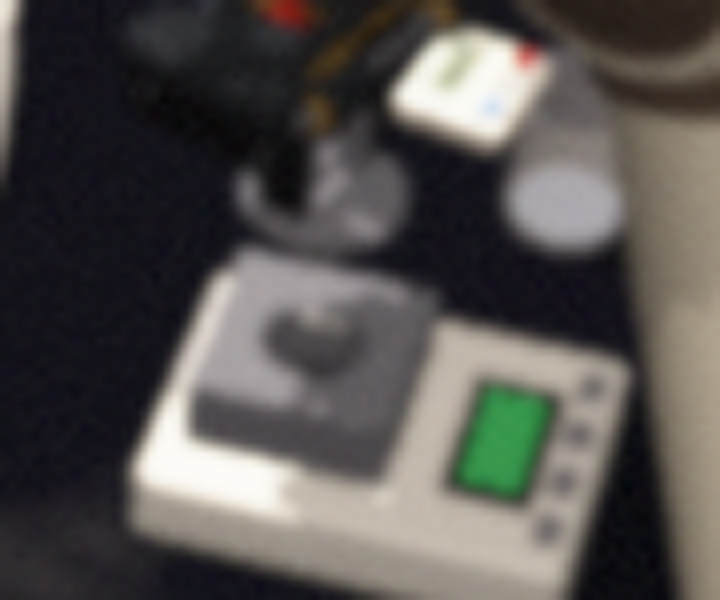

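View pics/t4c.png

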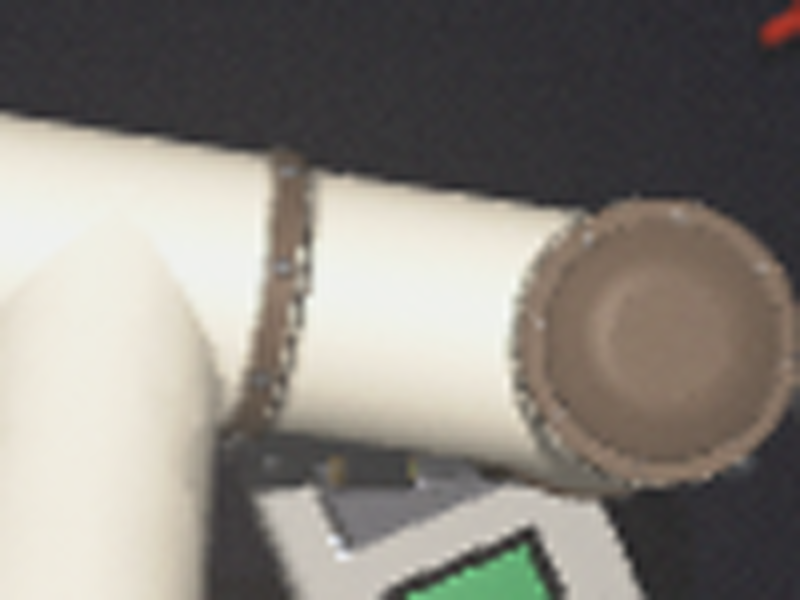

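Run:
```python
from h import *
s=load('s4'); a=np.linspace(0,2*np.pi,90)
def ext(pts):
    q=np.array([proj(s,p) for p in pts]); 
    return (q[:,0].min()-330+.5)*8-.5,(q[:,0].max()-330+.5)*8-.5,(q[:,1].min()-140+.5)*8-.5,(q[:,1].max()-140+.5)*8-.5
def circ(c,r,z): return [(c[0]+r*np.cos(t),c[1]+r*np.sin(t),z) for t in a]
print('well',np.round(ext(circ((.5309,-.246),.022,.08)),1))
c=(.532,-.2426);z=.162
print('plate',np.round(ext(circ(c,.035,z)+circ(c,.035,z+.006)),1))
c=(.533,-.2426);print('plate +x1mm',np.round(ext(circ(c,.035,z)+circ(c,.035,z+.006)),1))
c=(.532,-.2416);print('plate +y1mm',np.round(ext(circ(c,.035,z)+circ(c,.035,z+.006)),1))
g=cv2.imread('pics/s4.png')
np.set_printoptions(linewidth=200)
G=g.sum(2)//3
print('row165',list(enumerate(G[165,354:390],354)))
print('col',[ (v,int(G[v,370])) for v in range(160,180)])
```

```text
well [261.9 363.3 301.1 371.6]
plate [235.7 404.7 132.4 255.2]
plate +x1mm [233.8 402.8 131.3 254.1]
plate +y1mm [234.2 403.3 133.5 256.4]
row165 [(354, np.uint64(21)), (355, np.uint64(23)), (356, np.uint64(17)), (357, np.uint64(21)), (358, np.uint64(30)), (359, np.uint64(55)), (360, np.uint64(86)), (361, np.uint64(95)), (362, np.uint64(79)), (363, np.uint64(51)), (364, np.uint64(36)), (365, np.uint64(23)), (366, np.uint64(21)), (367, np.uint64(32)), (368, np.uint64(65)), (369, np.uint64(97)), (370, np.uint64(113)), (371, np.uint64(107)), (372, np.uint64(99)), (373, np.uint64(100)), (374, np.uint64(101)), (375, np.uint64(99)), (376, np.uint64(96)), (377, np.uint64(92)), (378, np.uint64(94)), (379, np.uint64(87)), (380, np.uint64(67)), (381, np.uint64(43)), (382, np.uint64(24)), (383, np.uint64(21)), (384, np.uint64(20)), (385, np.uint64(21)), (386, np.uint64(22)), (387, np.uint64(23)), (388, np.uint64(22)), (389, np.uint64(20))]
col [(160, 105), (161, 100), (162, 111), (163, 125), (164, 125), (165, 113), (166, 97), (167, 92), (168, 95), (169, 92), (170, 83), (171, 73), (172, 83), (173, 118), (174, 150), (175, 161), (176, 157), (177, 149), (178, 135), (179, 129)]
```

The scene view agrees with the prediction: the plate centre is at crop x 323 against about 324 expected, and the well centre is at (317,341). I'll correct by 3.5 mm in y and start down.

{"op": "servo_tool", "data": {
  "deltas": [
    {"slide":[0.02,-0.17,0.2],"spin":0},
    {"slide":[0,0,0.4],"spin":0},
    {"slide":[0,0,0.4],"spin":0},
    {"slide":[0,0,0.4],"spin":0},
    {"slide":[0,0,0.4],"spin":0},
    {"slide":[0,0,0],"spin":0},
    {"slide":[0,0,0],"spin":0}
  ]
}}

```text
time_s: 10.65
tcp_pos: [0.5331, -0.2455, 0.1434]
ee_rot: [[-1.0, -0.014, -0.005], [-0.014, 1.0, 0.017], [0.005, 0.017, -1.0]]
wrist_force: [0.7, 0.2, -0.8]
gripper_width: 0.505
```

{"op": "servo_tool", "data": {
  "deltas": [
    {"slide":[0.02,-0.05,0.2],"spin":0},
    {"slide":[0,0,0.2],"spin":0},
    {"slide":[0,0,0.1],"spin":0},
    {"slide":[0,0,0.1],"spin":0},
    {"slide":[0,0,0],"spin":0}
  ]
}}

```text
time_s: 11.15
tcp_pos: [0.533, -0.2464, 0.1283]
ee_rot: [[-1.0, -0.014, -0.003], [-0.014, 1.0, 0.017], [0.003, 0.017, -1.0]]
wrist_force: [0.5, 1.4, -0.2]
gripper_width: 0.501
```

Run:
```python
from crop import *
cap('scene','s5');crop('s5',330,140,90,75,8,'s5c')
print(sense()['tcp_pos'],sense()['wrist_force'],sense()['moment'])
```

```text
[ 0.53304311 -0.24642709  0.12831641] [-0.91759445  1.20334247 -0.67913968] [0.42604909 0.14185627 0.00233414]
```

View pics/s5c.png

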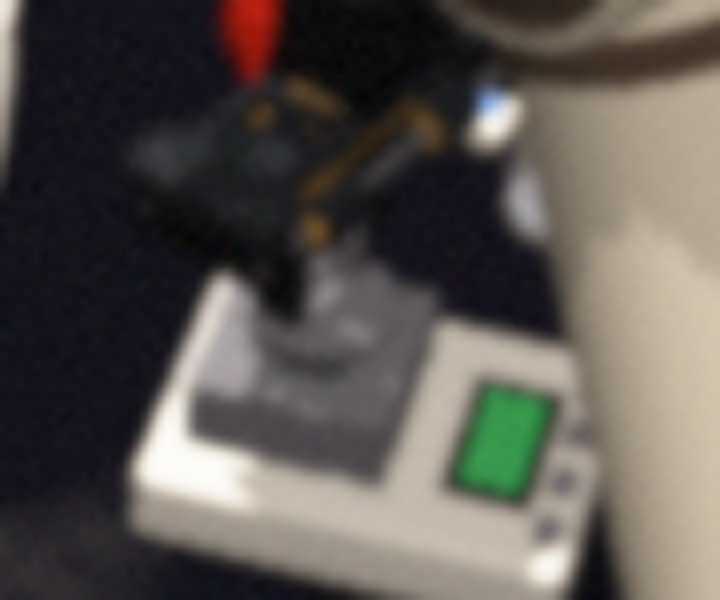

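The plug is in the mouth and the plate sits centred over the block, at crop (320,330). I'll press in small steps and watch the force.

{"op": "servo_tool", "data": {
  "deltas": [
    {"slide":[0,0,0.15],"spin":0},
    {"slide":[0,0,0.15],"spin":0},
    {"slide":[0,0,0.15],"spin":0}
  ]
}}

```text
time_s: 11.5
tcp_pos: [0.5337, -0.2458, 0.1217]
ee_rot: [[-1.0, -0.016, -0.001], [-0.016, 1.0, 0.016], [0.001, 0.016, -1.0]]
wrist_force: [-3.4, 4.4, 12.0]
gripper_width: 0.502
```

{"op": "servo_tool", "data": {
  "deltas": [
    {"slide":[0.06,0.04,0.2],"spin":0},
    {"slide":[0.04,0.02,0.25],"spin":0},
    {"slide":[0,0,0.25],"spin":0}
  ]
}}

```text
time_s: 11.8
tcp_pos: [0.5342, -0.2453, 0.1103]
ee_rot: [[-1.0, -0.019, 0.008], [-0.019, 1.0, 0.011], [-0.008, 0.011, -1.0]]
wrist_force: [0.2, 9.8, 17.9]
gripper_width: 0.503
```

{"op": "servo_tool", "data": {
  "deltas": [
    {"slide":[0,0.03,0.2],"spin":0},
    {"slide":[0,0.03,0.25],"spin":0},
    {"slide":[0,0,0.3],"spin":0}
  ]
}}

```text
time_s: 12.1
tcp_pos: [0.5346, -0.2451, 0.1097]
ee_rot: [[-1.0, -0.025, 0.008], [-0.025, 1.0, 0.003], [-0.008, 0.003, -1.0]]
wrist_force: [-13.0, 12.9, 39.8]
gripper_width: 0.503
```

Run:
```python
from crop import *
cap('scene','s6');crop('s6',330,140,90,75,8,'s6c')
print(sense()['tcp_pos'],sense()['wrist_force'],sense()['moment'])
```

```text
[ 0.53461753 -0.24508456  0.10959457] [-12.07316898   9.82891002  38.30382488] [ 3.07871706  3.87726726 -0.09333179]
```

View pics/s6c.png

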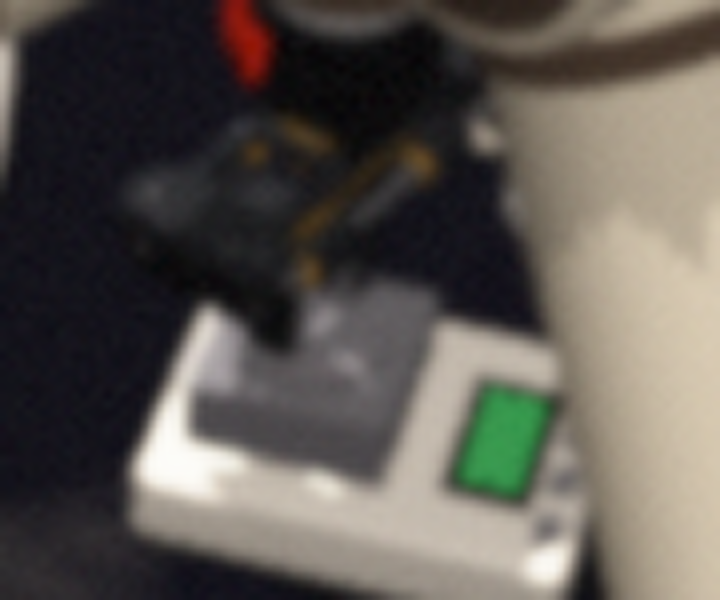

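The cap is home: TCP z is 0.1097 (expected 0.110), with a hard stop, the force at 39 N, and the plate lying on the block with no gap seen. I'll ease the side load and settle at a moderate firm push.

{"op": "servo_tool", "data": {
  "deltas": [
    {"slide":[0.1,0.06,0.2],"spin":0},
    {"slide":[0.06,0.04,0.22],"spin":0},
    {"slide":[0.06,0.04,0.22],"spin":0}
  ]
}}

```text
time_s: 12.45
tcp_pos: [0.5346, -0.2449, 0.1095]
ee_rot: [[-0.999, -0.031, 0.025], [-0.032, 0.999, -0.008], [-0.025, -0.008, -1.0]]
wrist_force: [-7.5, 4.0, 23.9]
gripper_width: 0.502
```

Run:
```python
from crop import *
cap('scene','s7');crop('s7',330,140,90,75,8,'s7c')
cap('top','t7')
for _ in range(3):
    s=sense();print(s['time_s'],s['tcp_pos'],s['wrist_force'],s['gripper_width'],s['ee_rot'][:,2]); optics.capture('top')
```

```text
12.55 [ 0.53462779 -0.24490433  0.10941374] [-8.40689389  3.72323288 26.89357586] 0.5034550299666954 [ 0.02490827 -0.00747567 -0.99966179]
12.6 [ 0.53461224 -0.24492696  0.10941326] [-6.8155045   3.41049636 27.22708177] 0.5012765672142807 [ 0.02476466 -0.00742223 -0.99966576]
12.65 [ 0.53464695 -0.24488682  0.10944044] [-7.18205227  4.52308823 27.4262511 ] 0.5038454140938714 [ 0.02475736 -0.00738712 -0.9996662 ]
```

View pics/s7.png

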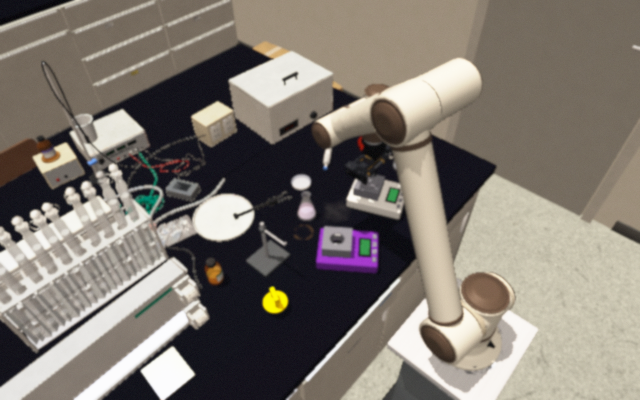

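View pics/s7c.png

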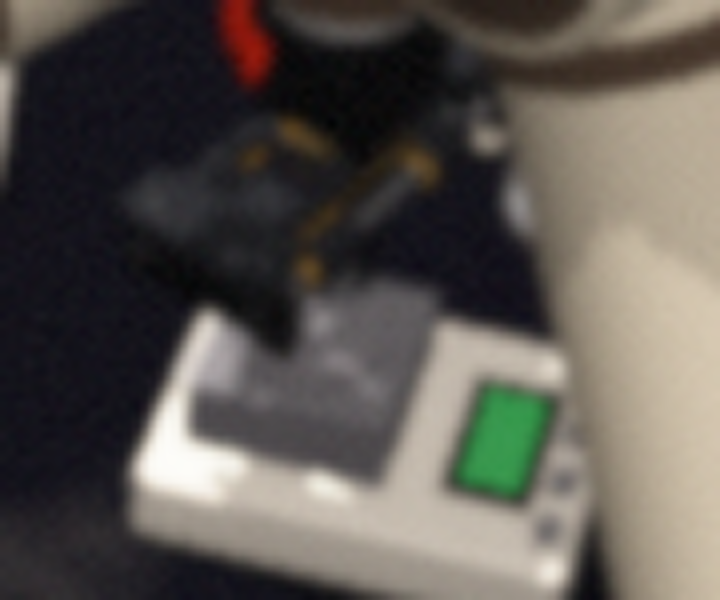

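View pics/t7.png

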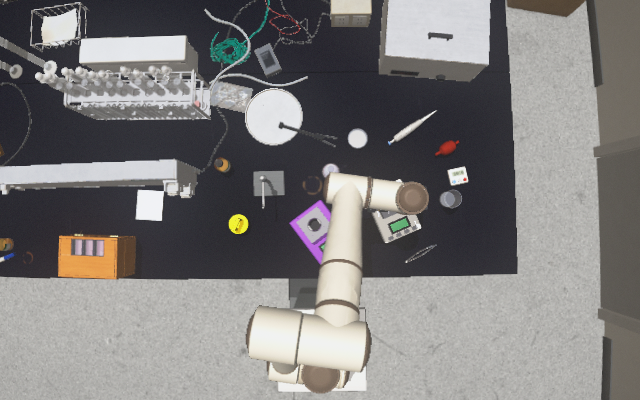

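The flask (331,171), vial (222,165) and beaker (450,199) are where they were. My sideways nudges tilted the tool to 1.5°, so I'll undo part of that to keep the rim flat while holding the push.

{"op": "servo_tool", "data": {
  "deltas": [
    {"slide":[-0.08,-0.04,0.2],"spin":0},
    {"slide":[-0.08,-0.04,0.22],"spin":0},
    {"slide":[-0.04,-0.02,0.22],"spin":0}
  ]
}}

```text
time_s: 13.0
tcp_pos: [0.5348, -0.245, 0.1094]
ee_rot: [[-0.999, -0.033, 0.015], [-0.033, 0.999, -0.006], [-0.015, -0.007, -1.0]]
wrist_force: [-12.1, 8.9, 31.1]
gripper_width: 0.504
```

Run:
```python
from h import *
for _ in range(3):
    s=sense();print(s['time_s'],s['tcp_pos'],s['wrist_force'],s['gripper_width']); optics.capture('scene')
print(r.finish_job())
```

```text
13.0 [ 0.53481544 -0.24501035  0.10936454] [-12.06916164   8.93117107  31.14404198] 0.5041887807758563
13.05 [ 0.53482871 -0.24505148  0.10937098] [-13.32803526   9.78377804  33.54495253] 0.5043697388438724
13.1 [ 0.53483381 -0.24505251  0.10935754] [-12.33010363  10.0726211   33.36030335] 0.4988468506113021
the job is handed in; nothing more can be done
None
```

I lifted the cap 19 mm and drew it off the hook. I then pressed it plug-down into the well of the white photometer and handed in at 13.1 s, with the gripper still closed and pushing down.

**Seating:** The force rose to about 18 N on the way in. It then came up against a hard stop at TCP z = 0.109–0.110 m, where 0.110 m was expected for the cap fully home. The TCP height stayed the same while I varied the push and the tilt, and the last picture shows no gap under the rim. I did not see the snap directly: it is inferred from the depth, the hard stop and the picture.

**Final state:** The arm is pressing down with a steady 33 N or so. The fingers are at 43–44 mm, which matches the handle's 44 mm width.

**Bystanders:** The flask, beaker and vial looked unmoved in the last top picture, judged by eye.

**Checks that disagreed:**
- The two-view heights came out about 4 mm lower than stated (handle bar 0.154 against 0.158 m, well mouth 0.076 against 0.080 m). I used the stated heights, and the final depth agreed with them.
- A side load of about 12 N in -x and 10 N in +y remained on the wrist. Trying to relieve it tilted the tool to 1.5°; I undid part of that and finished at about 0.9°.

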